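# Seat the die-cast box in the assembly fixture and throw the cam lever

## Task

Load the die-cast box into the assembly fixture, lid up and lengthways: set it on the deck and slide it home into the corner until it bears lightly on the end fence and the side fence at the same time, without ramming it into either. Then throw the fixture's cam lever over until it snaps past dead centre and stays there by itself, clamping the box against the end fence; push the lever firmly, but do not drive it hard into its stop. Let go of everything at the end, and leave the multimeter, the wire spool and the screwdriver where they are.

Things in the scene. Friction and masses are not known exactly. Their poses are not given: they have to be found in the camera images.
- box: Closed die-cast aluminium box with a screwed lid, 93 x 39 x 31 mm, about 220 g; starts lid up, flat on the bench. Origin: centre of its underside; x along the 93 mm, y along the 39 mm, z up. Either end may go to the end fence. Best gripped across the 39 mm, over its upper half (the fences are 14 mm high).
- fixture: Assembly fixture, fixed: a grey metal base plate on feet, 222 x 130 mm, its deck 20 mm above the bench. Origin on the bench; x points from the cam lever to the end fence; the plate runs from x = -95 to +127 mm and y = -65 to +65.
- seat (a point): Point on the deck where the box's origin lies when the box is home in the corner (box x along this x, either way round). Axes as the fixture's: the end fence's face is at x = +46.5 mm, the side fence's face at y = +19.5 mm; the deck at z = 0. The corner is open towards -x and -y.
- end_fence: Fixed steel bar across the fixture beyond the box's far end, 14 mm deep, 56 mm wide, 14 mm high above the deck. Origin and axes are the fixture's. The clamped box is pressed on it.
- side_fence: Fixed steel bar along the box's +y side, 66 mm long (from x = -37 to +29 mm of the seat), 12 mm thick, 14 mm high above the deck. Origin and axes are the fixture's. A press of 2 to 10 N on both fences at once is home; more than 30 N shifts a fence.
- lever (a joint): Angle of the cam lever about its upright pivot, rad: starts open at 0 to 0.25, grows as it is swung shut (anticlockwise from above). At 0 the grip lies from the pivot to -x, 27 degrees to -y; at 1.10, dead centre, to -y. From 0.62 the roller meets a seated box and the lever pushes back: 8 N at the grip near 0.8, nothing at 1.10; at about 1.17 it snaps away on to its stop at 1.26 and stays.
- lever_axis (a point): On the lever's upright pivot, 34 mm above the bench, 99 mm behind the seat (towards -x of the fixture). Axes as the fixture's.
- grip: Upright round black hand grip at the end of the lever, 22 mm across, 42 mm tall. Origin: on its own axis, 30 mm above its lower end and 12 mm below its top, 79 mm above the bench, 70 mm from the pivot. z up; its -y points from the pivot out along the lever, and its +x is the way it moves to shut. Below it a thin rod runs to the pivot. Pushing it with more than 35 N bends the lever.
- roller: White nylon roller, 22 mm across, on a spring plunger in the lever's nose, 47 mm from the pivot, 34 mm above the bench. Origin: its middle. With the lever over it presses the box's near end towards +x with about 40 N.
- multimeter: Black hand-held multimeter, 150 x 75 x 34 mm, lying on the bench; origin under its centre, x along its length. Bystander.
- wire_spool: Spool of copper wire, 70 mm across, 56 mm tall, standing; origin under its centre. Bystander.
- screwdriver: Screwdriver with a black handle, 170 mm long, 26 mm thick, lying; origin under its middle. Bystander.
Not all that is in view belongs to the job. There is more than one size of the box; the one meant has the size given above.

How it is judged:
By the outcome, as a careful person would: the job done as asked, in the order asked, and still so for the second after the job is handed in, with the robot touching nothing.
It also fails if it takes over 72 s, if anything falls off the work surface, if the arm or the gripper's body presses on something with over 40 N, if the wrist force passes 120 N, or if a joint passes its speed limit or range.

## Robot

A 6-joint arm with a two-finger parallel gripper is mounted at the origin on the work surface. World frame = base frame: x ahead of the robot, y to its left, z up, the work surface at z = 0. Lengths are in mm, angles in rad, forces in N, time in s.
With the tool pointing down it reaches from about 275 to 825 mm from the base axis. Payload 4.9 kg.
Tool frame: the origin (TCP) lies at the very end of the fingers, on their centre line; the grasp point (between the pads) lies 19 mm behind it; z points along the fingers, y is the direction in which the jaws open and shut (so a half turn about z gives the same grasp; the last joint's range is limited). The gripper opens to 85 mm and grips with 20 to 120 N. Pads are 22 mm wide; open, the fingers measure 114 mm over their backs; the gripper's body (76 mm by 85 mm) begins 54 mm behind the grasp point. The pads swing forward as they close: fully open they stand 13 mm farther back than shut.
Start: joints at [1.045, 0.326, -0.193, 1.052, 0, 1.437], TCP at [210.015, 508.343, 231.281] pointing down, gripper open.
Joint ranges: [-2.65, 2.65], [-0.97, 1.79], [-1.3, 1.35], [-1.93, 2.1], [-1.47, 1.37], [-3.14, 3.14]. Speed limits (rad/s): [2.57, 2.57, 3.14, 3.14, 3.14, 3.14].

## Interface

Orientations are given as [roll, pitch, yaw] about the fixed x, y, z axes, in that order (R = Rz(yaw) Ry(pitch) Rx(roll)).
In Python, from bench import bot, solve_ik, imaging gives the robot as it stands. Calls block until the motion is done:
- bot.move_ptp(position, orientation): joint-space move of the TCP to a pose.
- bot.movel(position, rot=None, max_speed=150, threshold=None): straight line of the TCP; rot=None keeps the orientation; max_speed is the mean speed in mm/s. With threshold (N) it stops when the force on the tool has changed by that much, and returns True; else False.
- bot.move_j(angles): joint-space move.
- bot.grip(opening, effort=None): opening from 0.0 (shut) to 1.0 (fully open); effort is the grip in N (None keeps the last); returns when the fingers have stopped.
- bot.dwell(seconds).
- solve_ik(position, orientation): joint angles nearest the present ones, or None.
- bot.get_state(): the state.
- imaging.capture(name): name is "scene" or "top"; returns the picture (420x560x3 uint8, blue, green, red); there is no depth.
- imaging.camera_model(name): a dict with "K" (3x3 intrinsics, pixels), "position" and "rotation" of the camera in the world. Camera axes: x right, y up, looking along -z (the intrinsics and any distortion apply to the point x, -y, -z); pixel columns grow to the right and rows downward; lengths in mm; the calibration is good to about 2 mm. A picture is of the moment at which its call begins. camera_model takes no time and is no camera call.
A pose or a line that the arm cannot do raises bot.IKError and nothing moves.
- bot.sign_off(): hands the job in, once; it reports no verdict.
The state is a dict: "t": time; "qpos": joint angles; "joint_velocities": joint speeds; "effort": joint torques, N m; "tcp_pos": TCP position; "orientation": TCP orientation; "contact_force": force on the tool from outside, world axes, zero at the start; "wrist_torque": the same for the moment, N m; "opening": opening from 0.0 (shut) to 1.0 (fully open).
Only numpy, scipy, OpenCV 4.12 (cv2) and the standard library are available. Lean on these libraries where they do the work, as an engineer would, in place of code of your own. Each camera call takes 0.05 s, during which the arm holds its last target. There are 200 camera calls.

## Working session

There is one attempt and no reset: what is moved stays moved. The work goes in short steps, each a Python script; the robot and the scene stay as the last script left them, time stands still between calls to the robot, and variables do not carry over. Pictures are saved under pics/ and viewed, about 8 in all and at most 12, crops included, and the job is handed in when it is done.

```bash
mkdir -p pics; ls
python3 - <<'E'
from bench import bot, imaging
import cv2
for n in ("scene","top"):
    im=imaging.capture(n); cv2.imwrite(f"pics/{n}0.png",im)
    m=imaging.camera_model(n); print(n,m)
s=bot.get_state(); print(s)
E
```

```text
pics
scene {'K': array([[523.88734346,   0.        , 274.998173  ],
       [  0.        , 523.88734346, 217.3600904 ],
       [  0.        ,   0.        ,   1.        ]]), 'position': array([1345.45584502, -676.08731707,  929.23769801]), 'rotation': array([0.91508434, 0.01092454, 0.8407565 ])}
top {'K': array([[491.80375893,   0.        , 275.78031624],
       [  0.        , 491.80375893, 213.86790248],
       [  0.        ,   0.        ,   1.        ]]), 'position': array([ 358.54772826,   31.18846503, 1202.08465108]), 'rotation': array([ 0.1249051 , -0.012126  , -1.58606768])}
{'t': 0.1, 'qpos': array([ 1.04480541e+00,  3.26850711e-01, -1.93457252e-01,  1.05200118e+00,
       -4.04604899e-06,  1.43656340e+00]), 'joint_velocities': array([-2.10379938e-03, -6.76621932e-04,  2.63292243e-03,  1.45968572e-03,
        4.45614093e-05,  7.82081064e-04]), 'effort': array([ 6.74312214e-04, -4.44239295e+01,  2.63037443e+01,  7.91291124e-03,
       -7.74573050e-05, -1.74517305e-05]), 'tcp_pos': array([209.74886321, 507.88756555, 230.60062063]), 'orientation': array([-3.14009291e+00, -1.98450482e-04,  2.74983452e+00]), 'contact_force': array([-0.14399621,  1.07407293, -1.02107633]), 'wrist_torque': array([-0.01683474, -0.05576291,  0.01209934]), 'opening': 0.9986803817265152}
```

View pics/top0.png

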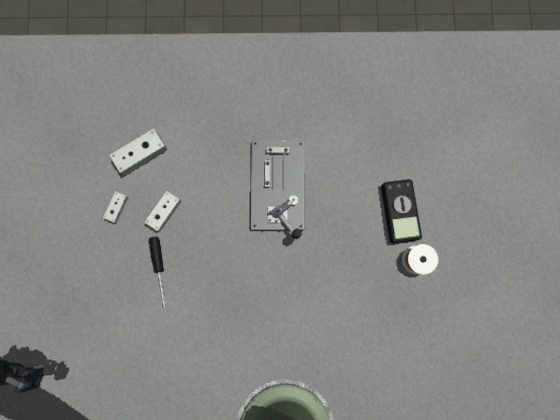

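View pics/scene0.png

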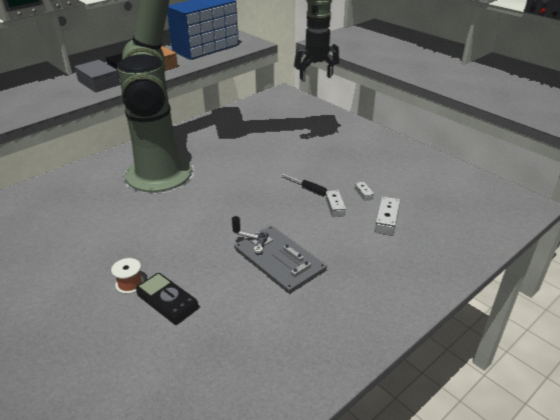

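Top view: fixture in the middle (~277,185), end fence (278,150), side fence (267,174), grip (296,233). Candidates for the box are three pale boxes: large (137,152), middle (162,211) and small (115,207). The middle one looks about 93 mm long, so I'll measure all three and check it in a crop.

```bash
cat > h.py <<'E'
import numpy as np, cv2
from scipy.spatial.transform import Rotation as R
from bench import bot, solve_ik, imaging
def ray(n,uv):
    m=imaging.camera_model(n); K=m["K"]; uv=np.atleast_2d(uv).astype(float)
    d=np.c_[(uv[:,0]-K[0,2])/K[0,0],-(uv[:,1]-K[1,2])/K[1,1],-np.ones(len(uv))]
    return m["position"],d@R.from_euler("xyz",m["rotation"]).as_matrix().T
def plane(n,uv,z):
    p,d=ray(n,uv); return p+d*((z-p[2])/d[:,2])[:,None]
def proj(n,P):
    m=imaging.camera_model(n); K=m["K"]
    c=(np.atleast_2d(P)-m["position"])@R.from_euler("xyz",m["rotation"]).as_matrix()
    return np.c_[K[0,2]+K[0,0]*c[:,0]/-c[:,2],K[1,2]+K[1,1]*c[:,1]/c[:,2]]
def crop(im,x,y,w,h,k,f): cv2.imwrite(f,cv2.resize(im[y:y+h,x:x+w],None,fx=k,fy=k,interpolation=cv2.INTER_CUBIC))
E
python3 - <<'E'
from h import *
im=cv2.imread("pics/top0.png"); g=cv2.cvtColor(im,cv2.COLOR_BGR2GRAY)
up=cv2.resize(g,None,fx=4,fy=4,interpolation=cv2.INTER_CUBIC)
hsv=cv2.cvtColor(im,cv2.COLOR_BGR2HSV)
for (x,y,z) in ((137,152,40),(162,211,31),(115,207,25)):
    s=up[(y-35)*4:(y+35)*4,(x-35)*4:(x+35)*4]; m=cv2.morphologyEx((s>165).astype(np.uint8),cv2.MORPH_CLOSE,np.ones((9,9)))
    cs,_=cv2.findContours(m,cv2.RETR_EXTERNAL,cv2.CHAIN_APPROX_NONE)
    c=min((c for c in cs if cv2.contourArea(c)>500),key=lambda c:abs(cv2.pointPolygonTest(c,(140.,140.),True)-1e3))
    uv=(c[:,0]+0.5)/4-0.5+[x-35,y-35]; P=plane("top",uv,z)[:,:2].astype(np.float32)
    print((x,y),cv2.minAreaRect(P), g[y-3:y+4,x-3:x+4].mean())
a=im[115:260,95:185]; b=im[130:250,235:325]
crop(im,95,130,100,100,5,"pics/a.png"); crop(im,235,130,90,120,5,"pics/b.png")
A=cv2.imread("pics/a.png");B=cv2.imread("pics/b.png")
o=np.zeros((600,950,3),np.uint8);o[:500,:500]=A;o[:,500:]=B;cv2.imwrite("pics/ab.png",cv2.resize(o[:, :],(800,505)))
E
```

```text
(137, 152) ((664.6548461914062, 348.9771728515625), (51.57990646362305, 124.53546905517578), 31.530338287353516) 210.14285714285714
(162, 211) ((518.1077880859375, 288.2549133300781), (39.25348663330078, 92.38966369628906), 55.651180267333984) 211.6326530612245
(115, 207) ((530.1837768554688, 403.79376220703125), (29.701181411743164, 70.61334991455078), 66.37093353271484) 197.73469387755102
```

View pics/ab.png

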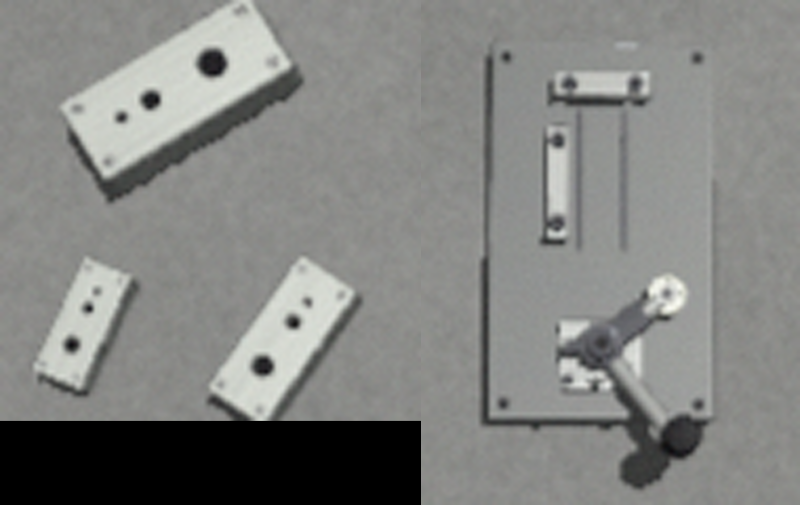

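The middle box measures 92.4 x 39.3 mm, so it's the right one: centre (518,288), long axis about -34°. The crop also shows the fixture's fences, plate screws and the open lever. Next I'll measure the fixture pose.

Run:
```python
from h import *
im=cv2.imread("pics/top0.png"); g=cv2.cvtColor(im,cv2.COLOR_BGR2GRAY)
def blobs(g,x0,y0,w,h,mask,amin,z,lbl,n="top"):
    s=cv2.resize(g[y0:y0+h,x0:x0+w],None,fx=8,fy=8,interpolation=cv2.INTER_CUBIC)
    m=cv2.morphologyEx(mask(s).astype(np.uint8),cv2.MORPH_CLOSE,np.ones((11,11)))
    cs,_=cv2.findContours(m,cv2.RETR_EXTERNAL,cv2.CHAIN_APPROX_NONE)
    for c in cs:
        if cv2.contourArea(c)<amin: continue
        uv=(c[:,0]+.5)/8-.5+[x0,y0]; M=cv2.moments(c)
        mc=(np.array([M["m10"],M["m01"]])/M["m00"]+.5)/8-.5+[x0,y0]
        P=plane(n,uv,z)[:,:2].astype(np.float32)
        print(lbl,"px",mc.round(2),"xy",plane(n,mc,z)[0,:2].round(1),"rect",[np.round(v,1) for v in cv2.minAreaRect(P)])
blobs(g,262,143,30,14,lambda s:s>165,1500,34,"end")
blobs(g,260,158,12,32,lambda s:s>165,1500,34,"side")
blobs(g,284,194,14,14,lambda s:s>190,1500,45,"roller")
blobs(g,286,225,20,18,lambda s:s<45,1500,91,"grip")
for x,y in ((255,144),(301,144),(255,226),(304,226)): blobs(g,x-5,y-5,10,10,lambda s:s<80,60,20,"screw")
sc=cv2.imread("pics/scene0.png"); gs=cv2.cvtColor(sc,cv2.COLOR_BGR2GRAY)
blobs(gs,226,212,20,24,lambda s:s<50,1500,79,"grip scene",n="scene")
crop(sc,220,205,120,90,6,"pics/s1.png")
```

```text
end px [277.68 149.08] xy [663.9   7.7] rect [array([663.4,   7.7]), array([34.1, 13.4]), np.float64(89.3)]
side px [267.25 171.47] xy [608.7  33.8] rect [array([612.2,  33.6]), array([12.4, 51.9]), np.float64(89.8)]
roller px [293.22 199.34] xy [537.9 -27.1] rect [array([537.7, -26.9]), array([21.7, 21.4]), np.float64(83.2)]
screw px [250.84 145.91] xy [676.3  73.5] rect [array([676.4,  73.5]), array([ 2.5, 13. ]), np.float64(89.5)]
screw px [254.82 143.04] xy [683.5  63.6] rect [array([683.5,  63.5]), array([4. , 3.7]), np.float64(43.6)]
screw px [300.14 143.41] xy [681.2 -48.2] rect [array([681.1, -48.2]), array([2.8, 3.2]), np.float64(88.8)]
screw px [254.02 225.54] xy [479.1  67.6] rect [array([479. ,  67.6]), array([3.3, 3.6]), np.float64(89.4)]
screw px [252.64 227.97] xy [473.2  70.9] rect [array([479.2,  66.4]), array([23.9, 24. ]), np.float64(89.4)]
screw px [300.36 229.95] xy [466.8 -44.2] rect [array([467. , -44.5]), array([9.4, 2.7]), np.float64(89.2)]
screw px [300.46 225.75] xy [477.  -44.6] rect [array([477. , -44.6]), array([3. , 2.7]), np.float64(89.2)]
grip scene px [235.67 224.05] xy [467.2 -40.9] rect [array([467.3, -41.1]), array([17.8, 67.7]), np.float64(53.9)]
```

View pics/s1.png

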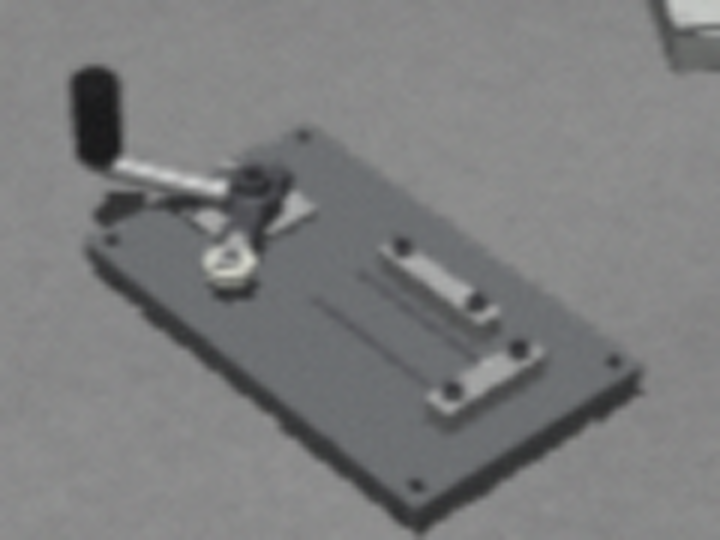

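```bash
cat >> h.py <<'E'
SEAT=np.array([610.,8.7]); YF=-0.0192; PIV=np.array([511.,10.6]); pi=np.pi
def st(l=""):
    s=bot.get_state(); print(l,round(s["t"],2),s["tcp_pos"].round(1),s["orientation"].round(3),"F",s["contact_force"].round(1),"op",round(s["opening"],3)); return s
def fx(x,y): # seat-relative -> world
    c,s=np.cos(YF),np.sin(YF); return SEAT+[c*x-s*y,s*x+c*y]
E
python3 - <<'E'
from h import *
b=[518.1,288.3]; yb=np.deg2rad(-34.35)
for k in (0,pi):
    print(k,[None if q is None else np.round(q,2) for q in (solve_ik([*b,60],[pi,0,yb+k]),solve_ik([*SEAT,60],[pi,0,YF+k]),solve_ik([480,-60,60],[pi,0,-0.9+k]))])
E
```

```text
0 [array([ 0.38,  0.56, -0.29,  0.71,  0.  , -2.16]), array([-0.11,  0.59, -0.24,  0.74,  0.  ,  3.05]), array([-0.28,  0.4 , -0.59,  0.58,  0.  , -2.52])]
3.141592653589793 [array([ 0.38,  0.56, -0.29,  0.71,  0.  ,  0.98]), array([-0.11,  0.59, -0.24,  0.74,  0.  , -0.09]), array([-0.28,  0.4 , -0.59,  0.58,  0.  ,  0.62])]
```

Run:
```python
from h import *
b=[518.1,288.3]; o=[pi,0,np.deg2rad(-34.35)+pi]
bot.move_ptp([*b,110],o); bot.grip(0.8,40); st("above")
print(bot.movel([*b,15],max_speed=90,threshold=8)); st("down")
bot.grip(0.0,40); st("gripped")
bot.movel([*b,70],max_speed=100); st("lift")
cv2.imwrite("pics/t1.png",imaging.capture("top")); im=imaging.capture("scene")
crop(im,300,130,120,100,6,"pics/s2.png")
```

```text
above 1.89 [517.8 289.  110.3] [3.141 0.    2.543] F [0.7 0.8 0.5] op 0.8
False
down 3.1 [518.7 288.6  15.6] [3.141e+00 1.000e-03 2.542e+00] F [-0.6  0.2 -0.3] op 0.796
gripped 3.48 [518.7 288.6  15.8] [3.140e+00 1.000e-03 2.542e+00] F [ 0.1 -0.5  4.3] op 0.447
lift 4.17 [517.6 288.1  69.5] [-3.141 -0.     2.542] F [ 0.6  0.2 -1.8] op 0.445
```

View pics/s2.png

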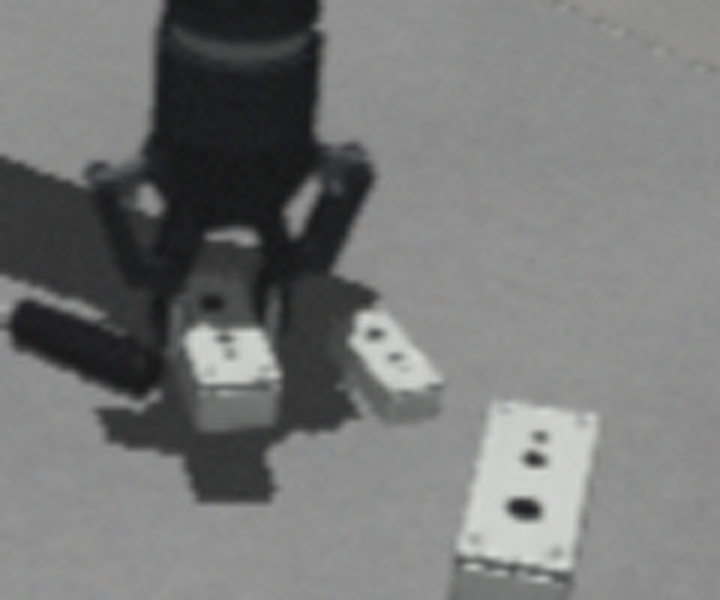

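The box is held level and clear of everything. I'll carry it to just short of the corner and set it down.

Run:
```python
from h import *
o=[pi,0,YF+pi]; p=fx(-8,-7)
bot.move_ptp([*p,110],o); st()
bot.movel([*p,44],max_speed=80); a=st()
print(bot.movel([*p,34],max_speed=12,threshold=3.5)); st("deck")
im=imaging.capture("top"); crop(im,235,130,90,120,5,"pics/t2.png")
im=imaging.capture("scene"); crop(im,220,190,120,100,6,"pics/s3.png")
```

```text
5.42 [601.4   2.6 109.5] [ 3.141e+00 -1.000e-03  3.123e+00] F [ 0.3 -0.1 -2. ] op 0.443
 6.4 [602.4   1.8  44.5] [-3.141e+00  1.000e-03  3.122e+00] F [-1.5  0.1 -2.1] op 0.446
True
deck 7.07 [601.7   1.9  35.7] [ 3.142 -0.     3.122] F [0.  0.1 4.4] op 0.447
```

View pics/s3.png

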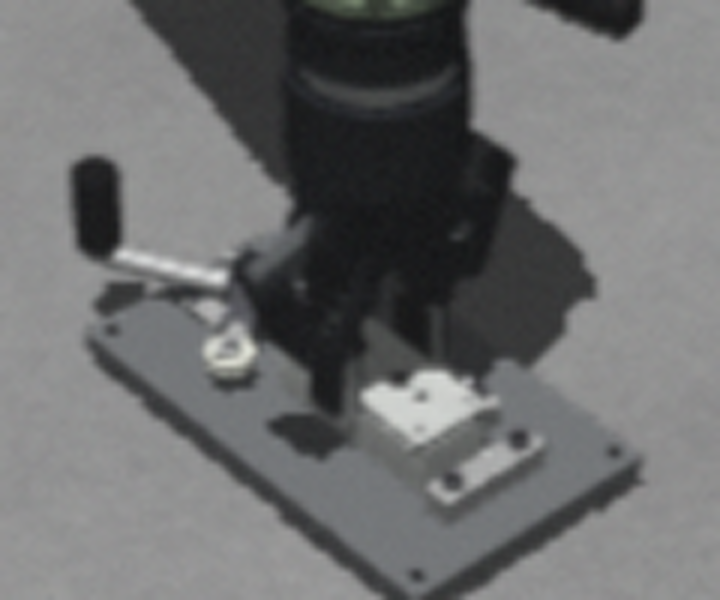

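Box on the deck, in front of the end fence and clear of the roller. Now I'll slide it home.

```bash
cat >> h.py <<'E'
def favg(l,n=8):
    F=[]
    for _ in range(n): F.append(bot.get_state()["contact_force"]); bot.dwell(0.03)
    c,s=np.cos(YF),np.sin(YF); f=np.mean(F,0); f=np.array([c*f[0]+s*f[1],-s*f[0]+c*f[1],f[2]]); print(l,"Ffix",f.round(2),"sd",np.std(F,0).round(2)); return f
E
python3 - <<'E'
from h import *
favg("rest")
z=35.9
p=fx(8,-7); print(bot.movel([*p,z],max_speed=12,threshold=5)); s=st("x"); favg("x")
d=fx(0,14)-SEAT; q=s["tcp_pos"][:2]+d
print(bot.movel([*q,z],max_speed=12,threshold=5)); s=st("y"); favg("y")
print("seat-rel",(s["tcp_pos"][:2]-SEAT).round(1))
E
```

```text
rest Ffix [-0.24 -0.23  5.89] sd [0.35 0.5  0.53]
True
x 7.84 [601.7   1.8  35.8] [-3.142e+00 -3.000e-03  3.122e+00] F [-0.5 -0.3  4.7] op 0.443
x Ffix [ 0.05 -0.24  5.12] sd [0.55 0.63 0.72]
True
y 8.76 [601.9   7.4  35.8] [-3.139e+00 -3.000e-03  3.122e+00] F [-0.2 -0.4  3.1] op 0.444
y Ffix [-0.15  1.69  2.73] sd [0.61 1.16 0.54]
seat-rel [-8.1 -1.3]
```

```bash
cat >> h.py <<'E'
def ff(n=4):
    F=[]
    for _ in range(n): F.append(bot.get_state()["contact_force"]); bot.dwell(0.02)
    c,s=np.cos(YF),np.sin(YF); f=np.mean(F,0); return np.array([c*f[0]+s*f[1],-s*f[0]+c*f[1],f[2]])
def slide(p,ax,lim,step,mx,z):
    "p: seat-relative command; step along ax until press > lim"
    p=np.array(p,float)
    for _ in range(mx):
        p[ax]+=step; bot.movel([*fx(*p),z],max_speed=10); f=ff(); print(p.round(2),f.round(1),end="; ")
        if -f[ax]>lim: break
    print(); return p
E
python3 - <<'E'
from h import *
z=36.1
bot.movel([*fx(-8,-2),z],max_speed=10); print(ff(8).round(2)); st()
p=slide((-8,-2),0,3.5,1.0,14,z)
st()
E
```

```text
[0.23 1.21 0.04]
 9.41 [601.8   6.7  35.9] [-3.137e+00 -3.000e-03  3.121e+00] F [-0.   0.7  0.1] op 0.449
[-7. -2.] [-1.7 -0.2  1.2]; [-6. -2.] [-0.1 -0.2 -1.4]; [-5. -2.] [-0.2  0.1 -1.8]; [-4. -2.] [-0.  -0.1 -1.6]; [-3. -2.] [-0.3 -0.3 -1.8]; [-2. -2.] [ 0.4 -0.  -1.8]; [-1. -2.] [-0.7 -0.1 -1.9]; [ 0. -2.] [-5.6 -0.4  1.8]; 
 11.94 [608.8   6.7  35.9] [-3.138 -0.005  3.121] F [-4.7 -0.8  2.1] op 0.447
```

Run:
```python
from h import *
p=slide((0,-2),1,3.5,0.5,14,35.9)
print(p,ff(10).round(2)); st()
```

```text
[ 0.  -1.5] [-5.7 -1.8  2.9]; [ 0. -1.] [-6.  -2.6  2.7]; [ 0.  -0.5] [-6.8 -3.6  2.9]; 
[ 0.  -0.5] [-6.33 -3.37  3.11]
 13.06 [608.8   6.9  35.9] [-3.135 -0.005  3.12 ] F [-6.2 -2.8  2.7] op 0.445
```

Run:
```python
from h import *
bot.movel([*fx(-0.4,-1.0),36.5],max_speed=10); print(ff(8).round(2)); st()
p=slide((-0.4,-1.0),1,4.5,0.5,12,36.5)
print(p,ff(10).round(2)); st()
im=imaging.capture("top"); cv2.imwrite("pics/t3full.png",im); crop(im,235,130,90,90,6,"pics/t3.png")
```

```text
[-4.57 -2.81 -0.72]
 13.44 [608.9   7.2  36.2] [-3.136 -0.004  3.12 ] F [-5.2 -2.7 -0.9] op 0.442
[-0.4 -0.5] [-5.1 -4.1 -0.6]; [-0.4  0. ] [-4.6 -5.5 -0.6]; 
[-0.4  0. ] [-4.71 -5.39 -0.71]
 14.24 [608.9   7.2  36.2] [-3.134 -0.004  3.12 ] F [-6.2 -5.3  0.1] op 0.447
```

View pics/t3.png

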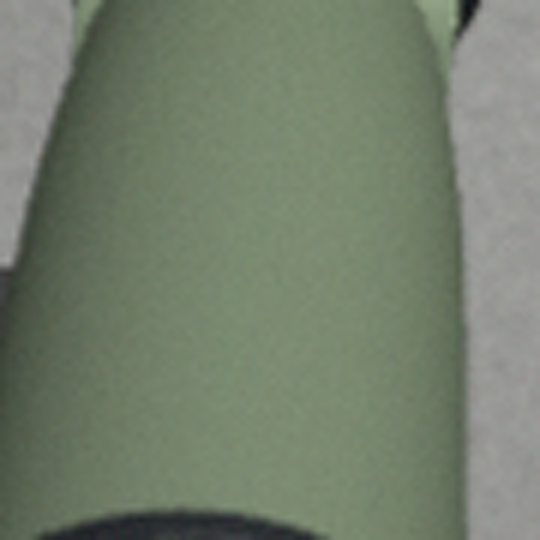

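The arm hides the fixture, but the forces settle it. Pressing in y rises steadily to 5.4 N with no motion, and x presses 4.7 N. That means both fences are bearing. I'll release, rise and look.

Run:
```python
from h import *
bot.grip(0.62); st("open")
s=bot.get_state()["tcp_pos"]
bot.movel([s[0],s[1],120],max_speed=120); bot.grip(0.0,40)
# go to waypoint behind the grip
bot.move_ptp([430,-110,150],[pi,0,YF-0.9+pi]); st("way")
im=imaging.capture("top"); cv2.imwrite("pics/t4full.png",im); crop(im,225,130,100,130,4.5,"pics/t4.png")
```

```text
open 14.59 [611.    9.1  37.1] [-3.138 -0.     3.121] F [ 0.3 -0.   0.9] op 0.619
way 16.88 [ 431.2 -110.2  150.4] [3.140e+00 1.000e-03 2.224e+00] F [0.6 0.2 0.7] op -0.001
```

View pics/t4.png

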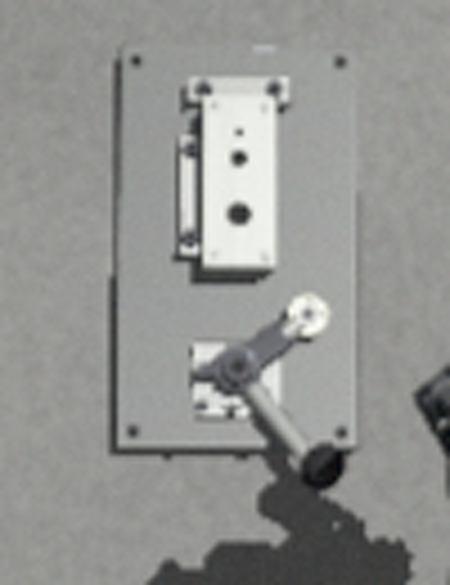

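Run:
```python
from h import *
im=cv2.imread("pics/t4full.png"); g=cv2.cvtColor(im,cv2.COLOR_BGR2GRAY)
x0,y0=269,149; s=cv2.resize(g[y0:y0+45,x0:x0+22],None,fx=8,fy=8,interpolation=cv2.INTER_CUBIC)
m=cv2.morphologyEx((s>185).astype(np.uint8),cv2.MORPH_CLOSE,np.ones((25,25)))
c=max(cv2.findContours(m,0,1)[0],key=cv2.contourArea)
P=plane("top",(c[:,0]+.5)/8-.5+[x0,y0],51)[:,:2].astype(np.float32); print(cv2.minAreaRect(P))
G=plane("top",[[296.5,233.5]],91)[0]; print("grip",G.round(1),"r,ang",np.hypot(*(G[:2]-PIV)),np.degrees(np.arctan2(*(G[:2]-PIV)[::-1]))%360)
print("pivot px at z~52",plane("top",[[235/4.5+225,368/4.5+130]],52))
```

```text
((611.8555908203125, 6.449384689331055), (48.268802642822266, 97.68158721923828), 89.22976684570312)
grip [452.3 -30.7  91. ] r,ang 71.73268519861476 215.1501586556967
pivot px at z~52 [[507.65238612  11.56180828  52.        ]]
```

```bash
cat >> h.py <<'E'
def lev(th,off=22.,z=60):
    a=np.deg2rad(207)+th+YF; t=np.array([-np.sin(a),np.cos(a)])
    p=PIV+70*np.array([np.cos(a),np.sin(a)])-off*t
    y=a+pi/2+pi; y=(y+pi)%(2*pi)-pi
    return [*p,z],[pi,0,y],t
def push(ths,v=35,lim=20):
    for th in ths:
        p,o,t=lev(th); hit=bot.movel(p,rot=o,max_speed=v,threshold=lim)
        F=np.mean([bot.get_state()["contact_force"][:2] for _ in range(3)],0)
        print(round(th,2),"Ft",round(float(F@t),1),"Fr",round(float(F@[t[1],-t[0]]),1),hit,end="; ")
        if hit: break
    print(); return st()
E
python3 - <<'E'
from h import *
c=plane("top",[[278.1,170]],51)[0]; print("box",c.round(1))
p,o,t=lev(-0.15); print(p,o)
bot.move_ptp([*p[:2],150],o); bot.movel(p,max_speed=120,threshold=10); st()
push(np.arange(-0.1,0.75,0.07))
E
```

```text
box [608.3   7.9  51. ]
[np.float64(437.6244788774834), np.float64(10.781383569050467), 60] [3.141592653589793, 0, np.float64(1.8728352248333664)]
 18.47 [438.1  10.4  60.4] [3.141 0.    1.872] F [ 0.2 -0.7  1.4] op 0.0
-0.1 Ft -0.1 Fr 0.6 False; -0.03 Ft -0.8 Fr -0.6 False; 0.04 Ft 0.1 Fr 1.0 False; 0.11 Ft -1.7 Fr 0.2 False; 0.18 Ft -0.1 Fr -0.2 False; 0.25 Ft -0.2 Fr 0.2 False; 0.32 Ft -0.1 Fr 0.0 False; 0.39 Ft 0.1 Fr -0.0 False; 0.46 Ft -0.1 Fr 0.6 False; 0.53 Ft -0.7 Fr -0.6 False; 0.6 Ft 0.1 Fr -0.1 False; 0.67 Ft -0.8 Fr -1.0 False; 0.74 Ft -4.9 Fr 0.1 False; 
 22.32 [463.2 -45.6  59.7] [ 3.142e+00 -3.000e-03  2.761e+00] F [-4.5  1.7  2.8] op -0.002
```

Run:
```python
from h import *
push(np.arange(0.80,1.15,0.05),v=30)
```

```text
0.8 Ft -5.3 Fr -0.2 False; 0.85 Ft -6.2 Fr 0.7 False; 0.9 Ft -6.9 Fr -1.0 False; 0.95 Ft -5.5 Fr 0.5 False; 1.0 Ft -4.8 Fr 0.7 False; 1.05 Ft -3.1 Fr 1.0 False; 1.1 Ft -1.7 Fr 0.6 False; 
 24.27 [488.3 -59.2  60.1] [-3.141e+00  1.000e-03  3.121e+00] F [-1.7 -0.5 -1. ] op 0.003
```

Run:
```python
from h import *
push(np.arange(1.12,1.215,0.02),v=20,lim=10)
im=imaging.capture("scene"); crop(im,220,190,120,100,6,"pics/s5.png")
```

```text
1.12 Ft -0.3 Fr -1.0 False; 1.14 Ft -0.2 Fr 0.0 False; 1.16 Ft -0.1 Fr -0.8 False; 1.18 Ft 0.4 Fr -0.5 False; 1.2 Ft -0.5 Fr 0.1 False; 
 25.52 [494.8 -60.9  60. ] [ 3.142  0.    -3.061] F [-0.5 -0.1 -1. ] op 0.0
```

View pics/s5.png

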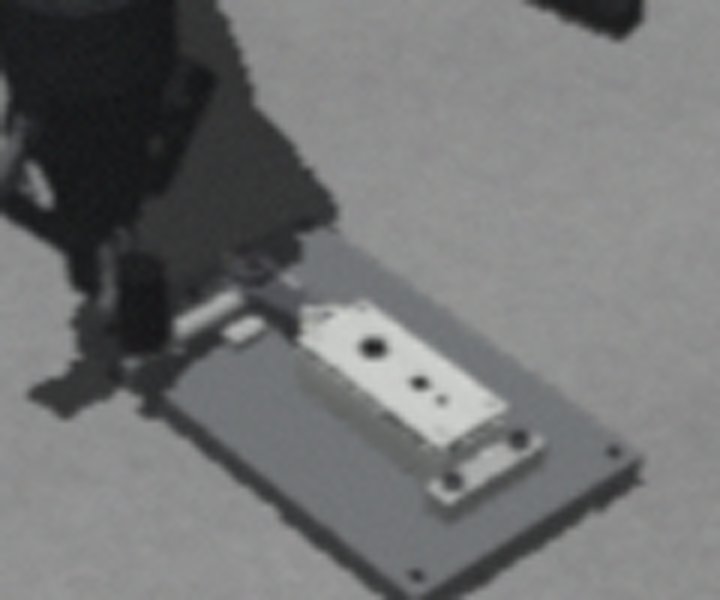

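The lever is over with the roller on the box end, but I can't tell from here if it has snapped. I'll back off behind the grip and measure the lever from above.

Run:
```python
from h import *
p,o,t=lev(1.2,off=45); bot.movel(p,rot=o,max_speed=80); bot.movel([*p[:2],150],max_speed=150)
bot.move_ptp([330,-250,200],o); st()
im=imaging.capture("top"); cv2.imwrite("pics/t6full.png",im); crop(im,225,130,100,130,4.5,"pics/t6.png")
g=cv2.cvtColor(im,cv2.COLOR_BGR2GRAY)
x0,y0=225,130
```

```text
27.71 [ 330.2 -249.4  199.4] [ 3.14 -0.   -3.06] F [-0.   0.4 -0.3] op -0.001
```

View pics/t6.png

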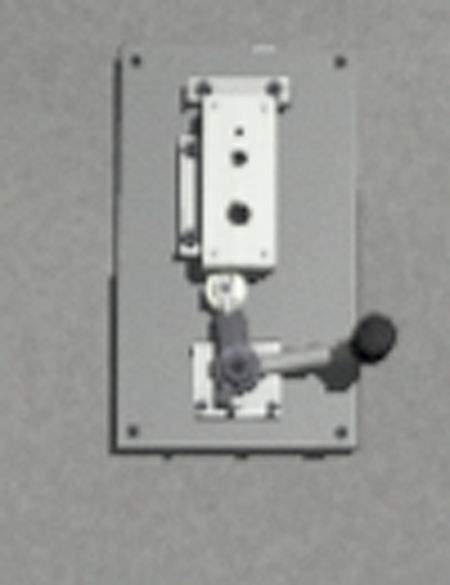

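Run:
```python
from h import *
G=plane("top",[[375/4.5+225,338/4.5+130]],91)[0,:2]; d=G-PIV
print("lever",np.deg2rad(np.degrees(np.arctan2(d[1],d[0]))%360-207)-YF, G)
r=plane("top",[[226/4.5+225,291/4.5+130]],45)[0,:2]-PIV; print("roller->th",1.10+np.arctan2(r[1],r[0])-YF)
a=cv2.imread("pics/t4full.png")[145:190,262:295].astype(int);b=cv2.imread("pics/t6full.png")[145:190,262:295].astype(int)
print("box change",np.abs(a-b).mean(), np.abs(a-b).max())
a=cv2.imread("pics/top0.png");d=np.abs(a.astype(int)-cv2.imread("pics/t6full.png")).max(2)
for n,(x,y,w,h) in dict(meter=(380,175,45,70),spool=(400,243,42,35),driver=(146,234,25,76)).items(): print(n,np.median(d[y:y+h,x:x+w]),(d[y:y+h,x:x+w]>40).sum())
```

```text
lever 1.2043163398109202 [516.97579207 -59.07367036]
roller->th 1.2466860768268018
box change 2.288215488215488 61
meter 9.0 0
spool 8.0 235
driver 9.0 0
```

Measured 1.20 and 1.25, so past 1.17. The pusher was left at 1.20, though, so I'll feel for the grip gently to confirm it's on its stop. I'll also recheck the spool, since the arm may just be overlapping it in that view.

Run:
```python
from h import *
p,o,t=lev(1.2,off=45)
bot.move_ptp([*p[:2],150],o); bot.movel(p,max_speed=100); bot.movel(lev(1.15)[0],rot=lev(1.15)[1],max_speed=60)
push(np.arange(1.18,1.28,0.015),v=12,lim=4)
p,o,t=lev(1.2,off=45); bot.movel(p,rot=o,max_speed=80); bot.movel([*p[:2],150],max_speed=150)
bot.move_ptp([330,150,250],o); st()
im=imaging.capture("top"); cv2.imwrite("pics/t7full.png",im); crop(im,225,130,225,150,3.5,"pics/t7.png")
d=np.abs(cv2.imread("pics/top0.png").astype(int)-im).max(2)
for n,(x,y,w,h) in dict(meter=(380,175,45,70),spool=(400,243,42,35),driver=(146,234,25,76)).items(): print(n,np.median(d[y:y+h,x:x+w]),(d[y:y+h,x:x+w]>40).sum())
```

```text
1.18 Ft 0.0 Fr -0.3 False; 1.19 Ft -0.8 Fr 0.6 False; 1.21 Ft -0.8 Fr -0.6 False; 1.22 Ft 1.1 Fr -0.1 False; 1.24 Ft 0.6 Fr 0.2 False; 1.25 Ft -0.0 Fr -0.3 False; 1.27 Ft -2.9 Fr 0.4 False; 
 32.07 [499.  -61.9  59.8] [ 3.141e+00 -1.000e-03 -2.990e+00] F [-2.8 -0.9  3. ] op 0.002
 34.38 [330.5 149.6 249.5] [-3.141 -0.    -3.061] F [ 0.  -0.6 -0.5] op 0.004
meter 5.0 0
spool 4.0 0
driver 17.0 269
```

View pics/t7.png

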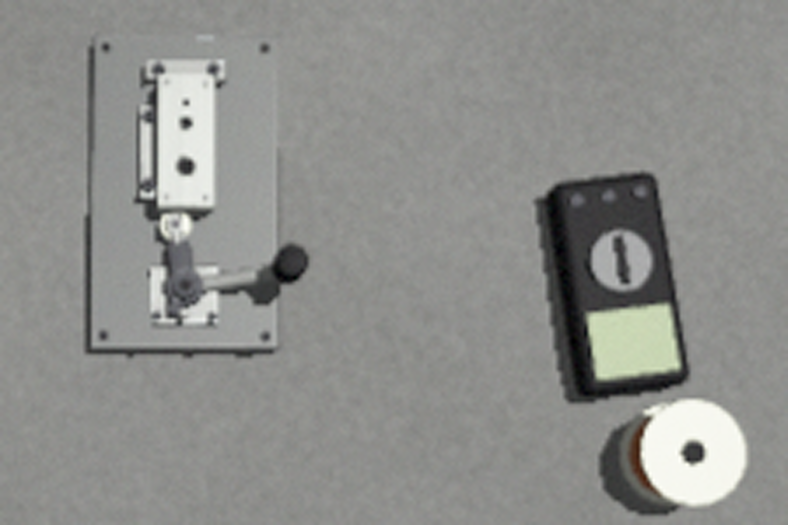

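The fingers met the grip at about 1.27 with 2.9 N, so it's on its stop. The box sits in the corner, and the spool is unchanged now that the arm is out of the way. The screwdriver showed no change in the previous frame; this time the arm is over that area.

```bash
python3 -c "
from h import *
print(bot.sign_off())"
```

```text
the job is handed in; nothing more can be done
None
```

The box is in the fixture, lid up and lengthways, clamped by the lever, and I've handed the job in. The last reading before hand-in was about 34 s of the 72 s allowed, with the gripper empty and clear of everything.

- **Box choice:** I picked the middle of the three pale boxes, which measured 92.4 x 39.3 mm from above.
- **Seating:** I set it on the deck and slid it into the corner. It pressed 4.7 N on the end fence and 5.4 N on the side fence at the same time. The arm hid the fixture at that moment, so this rests on the forces; a picture after release shows the box in the corner.
- **Lever:** It took at most about 7 N to push over. It stayed over when I let go, and a light touch with the fingers found the grip at about 1.27 rad with 2.9 N, so it is on its stop.
- **Bystanders:** The multimeter and wire spool look unchanged in the last picture, and the screwdriver in the one before it.

**Checks that disagreed:**
- The camera put the lever at 1.20 rad from the grip and 1.25 rad from the roller. Both are past the snap at 1.17, and the touch settled it.
- The image check flagged a change at the spool in one picture and at the screwdriver in the other. I put both down to the arm or its shadow, since each looked unchanged in the other picture.
- The automatic outline of the seated box merged with a fence (97.7 x 48.3 mm), so I did not use it. A hand-read centre fell within about 2 mm of the seat.

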